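Dark reading, then green filter, on a sliding filter plate

ROBOT

A 7-joint arm with a two-finger parallel gripper is mounted at the origin on the work surface. World frame = base frame: x ahead of the robot, y to its left, z up, the work surface at z = 0. Lengths are in mm, angles in rad, forces in N, time in s.
With the tool pointing down it reaches from about 400 to 925 mm from the base axis. Payload 4.1 kg.
Tool frame: the origin (TCP) lies on the centre line of the jaws, within the pads' length; the fingertips stand 17 mm ahead of it and the grasp point (between the pads) lies 2 mm behind it; z points along the fingers, x is the direction in which the jaws open and shut, and the axes are right-handed (so a half turn about z gives the same grasp; the last joint's range is limited). The gripper opens to 85 mm and grips with 20 to 120 N. Pads are 22 mm wide; open, the fingers measure 114 mm over their backs; the gripper's body (76 mm by 85 mm) begins 54 mm behind the grasp point. The pads swing forward as they close: fully open they stand 13 mm farther back than shut.
Start: joints at [-1.298, 0.398, 0.045, 1.537, -0.019, 1.207, -0.051], TCP at [236.123, 605.633, 217.547] pointing down, gripper open.
Joint ranges: [-2.82, 2.82], [-0.49, 2.23], [-1.37, 1.46], [0, 2.46], [-1.36, 4.5], [0.23, 2], [-2.94, 2.94]. Speed limits (rad/s): [2.57, 2.57, 3.14, 3.14, 3.14, 3.14, 3.14].

INTERFACE

Orientations are given as a unit quaternion [x, y, z, w].
In Python, from cell import * gives the robot as it stands.
- The arm moves only by the tool carry_out, never from a script. Its argument "rows" is a list of rows, each a list of 4 numbers: the shift along the world's x, y, z in m, then the turn about the world's z in rad. A call has 1 to 12 rows; each row is the pose to reach, as a shift and turn from the pose commanded when the call began; what a row does not reach only later rows make up. A row lasts 1/12 s, in which the tool goes at most 41.7 mm and 7.16 degrees, less where a joint would pass 70% of its speed; a pose out of reach is approached as far as the arm can. A call with a gripper value outside its range is refused whole. "hand" is the closure, from 0 (fully open) to 1 (shut), set as the call begins (left out, the last holds). The fingers move at their own pace and stop on an object; "squeeze" is the grip in N (left out, the last holds). Time passes only in rows, so rows that repeat a pose let the fingers close. It gives the time, the measured TCP pose, the force and the opening at its end, in the units of the state.
- get_state(): the state, without advancing time (a new reading comes with each control period).
- capture(name): name is "scene" or "top" or "wrist"; returns a dict with "img" (420x560x3 uint8, red, green, blue), "camera_matrix" (3x3 intrinsics, pixels), "k1" (the pictures are not rectified: a ray, as slopes to the right and down, at radius r is drawn at 1 + k1 r^2 times it, then the intrinsics apply), "position" and "attitude" of the camera in the world; the wrist camera has in their place "hand_eye" (4x4, takes a point from camera to tool coordinates, whose origin is the TCP and whose axes are the tool frame's). Camera axes: x right, y down, z forward; pixel columns grow to the right and rows downward; lengths in mm; the calibration is good to about 2 mm. A picture is of the moment at which its call begins: read the wrist's pose just before it. There is no depth.
- job_done(): hands the job in, once; it reports no verdict.
Trained networks look in a picture, given as the dict that the camera call returned (one of the last four; its "shot" number tells which), for a name from the list of things; names that differ only in an ending like _2 or _b are one class to them, and where a whole thing is asked for, a point or a joint stands for the part that bears it (a point fixed in the world has none). Each returns a list of dicts, best first, with "score" (0 to 1); they miss things now and then, are a little off and sometimes report something else, mostly with a low value. They report only what shows in the picture. A call takes as long as a camera call.
- silhouettes(thing, picture): "pixels" (420x560 bool, what is visible of it) and "pixel" ([column, row] in pixels, amid what is visible of it).
- tip_of(thing, picture): "pixel" ([column, row] in pixels: a listed point, or the origin of a listed thing).
The state is a dict: "time_s": time; "joints": joint angles; "joint_velocities": joint speeds; "effort": joint torques, N m; "tool_pos": TCP position; "orientation": TCP orientation; "ft_force": force on the tool from outside, world axes, zero at the start; "ft_torque": the same for the moment, N m; "gripper_width": opening from 0.0 (shut) to 1.0 (fully open).
Only numpy, scipy, OpenCV 4.12 (cv2) and the standard library are available. Lean on these libraries where they do the work, as an engineer would, in place of code of your own. Each camera call takes 0.05 s, during which the arm holds its last target.

TASK

Get the light base ready for a green-light picture. First slide its filter plate until the solid part shuts the lit port and the plate clicks into that stop, and leave it shut for at least one second for the dark reading; then slide the plate back until the green filter has clicked into its stop over the port, and leave it there. Leave the bottle, the jar and the slide box where they are.

Things in the scene. Friction and masses are not known exactly. Their poses are not given: they have to be found in the camera images.
- lightbase: Fixed white light base, 170 (x) by 300 (y) by 55 mm high; it does not move. Origin under its centre at bench level, z up. The plate slides along its y; joint values grow to +y. Two aluminium guide rails run along y on its top, at x = 25 to 37 mm either side, 69 mm above the bench; a red line across each rail marks the port's centre.
- port (a point): Centre of the lit round port (29 mm across, bright cream) in the top of the light base, 58 mm above the bench, on the light base's centre (x = y = 0). It is hidden under the plate except where a window uncovers it.
- plate (a joint): Travel in m of the filter plate along the light base's +y, -0.004 to 0.124. Sprung click stops: 0.000 solid part over the port (shut), 0.040 empty window, 0.080 green glass, 0.120 blue glass. Let go within 5 mm of a stop, it is pulled in. Sliding takes 1.5 N, leaving or passing a stop about 8 N; farther than 9 mm off, it springs to about half-way between stops. It starts anywhere from 0.040 to 0.120, at a stop or between.
- tab (a point): Centre of the upright orange push tab on the filter plate, 36 (x) by 12 (y, along the slide) by 30 mm high, its foot on the plate 64 mm and its top 94 mm above the bench; this point is half-way up, 79 mm above the bench. It stands 36 mm on the +y side of the port plus the joint value, and can be pushed from either side. Axes as the light base.
- green_window (a point): Centre of the green glass window (30 mm across) in the filter plate, at its top face, 64 mm above the bench. The plate is dark steel, 52 (x) by 200 (y) by 6 mm. From the orange tab towards -y: tab, solid part 36 mm from the tab's centre, empty window 76 mm, green 116 mm, blue 156 mm.
- stain_bottle: Bystander: amber bottle with a white cap, 60 mm across, 110 mm high, loose; origin at its foot.
- oil_jar: Bystander: clear jar with a black lid, 52 mm across, 60 mm high, loose; origin at its foot.
- slide_box: Bystander: blue box with a white lid, 100 by 80 by 36 mm, loose; origin under its centre.

How it is judged:
By the outcome, as a careful person would: the job done as asked, in the order asked, and still so for the second after the job is handed in, with the robot touching nothing.
It also fails if it takes over 61 s, if anything falls off the work surface, if the arm or the gripper's body presses on something with over 40 N, if the wrist force passes 120 N, or if a joint passes its speed limit or range.

## Working session

There is one attempt and no reset: what is moved stays moved. The work goes in short steps, Python scripts to look and compute and a tool call to move; the robot and the scene stay as the last step left them, time stands still between calls to the robot, and variables do not carry over. Pictures are saved under pics/ and viewed, and the job is handed in when it is done.

Besides the shell and the picture viewer there is one more tool, called after "Emit:" by a JSON object that holds its "op" and its "data". carry_out: Moves the arm, as the interface text tells. Its arguments: {"type":"object","properties":{"rows":{"type":"array"},"hand":{"type":"number"},"squeeze":{"type":"number"}},"required":["rows"]}

```bash
ls; mkdir -p pics; cat > h.py <<'E'
from cell import *
import numpy as np, cv2
def save(p,n): cv2.imwrite('pics/'+n+'.png',p['img'][:,:,::-1])
E
python3 - <<'E'
from h import *
s=get_state();print(s)
for n in('scene','top','wrist'):
    p=capture(n);save(p,n+'0');print({k:v for k,v in p.items() if k!='img'})
    for t in('lightbase','port','tab','green_window'):
        print(n,t,[(d['score'],d['pixel']) for d in tip_of(t,p)][:3])
E
```

```text
pics
{'time_s': 0.0, 'joints': array([-1.29796862,  0.39919094,  0.04502267,  1.53787541, -0.01869227,
        1.20688733, -0.05070131]), 'joint_velocities': array([-0.00058924, -0.00082645,  0.00153755,  0.00011731,  0.00049941,
        0.00116481, -0.00061727]), 'effort': array([ 3.38253121e-04, -4.75121784e+01,  1.36501305e+00, -2.54214764e+01,
        1.16756558e-02,  9.56013246e-03, -4.66360817e-06]), 'tool_pos': array([235.89652056, 604.9805464 , 216.46598117]), 'orientation': array([ 8.25591331e-01,  5.64267678e-01, -7.60039325e-04,  6.02568150e-04]), 'ft_force': array([-0.24399951,  0.5412496 , -0.32678612]), 'ft_torque': array([-0.00187416, -0.01291628, -0.00189201]), 'gripper_width': 0.9968038890365858}
{'camera_matrix': array([[435.24472931,   0.        , 278.79148759],
       [  0.        , 435.24472931, 210.07495317],
       [  0.        ,   0.        ,   1.        ]]), 'k1': -0.128137575079464, 'position': array([1056.67277998, -403.90921381, 1027.44527401]), 'attitude': array([ 0.88740931,  0.38516775, -0.1049987 , -0.23049033]), 'shot': 1}
scene lightbase [(0.64, [267
[... 560 characters left out ...]
[(0.95, [210.3, 243.0])]
top green_window [(0.84, [256.9, 257.8])]
{'camera_matrix': array([[335.90043971,   0.        , 278.56142503],
       [  0.        , 335.90043971, 214.13643503],
       [  0.        ,   0.        ,   1.        ]]), 'k1': -0.04657681256832924, 'hand_eye': array([[ 9.99999629e-01,  8.03213477e-04, -3.09616600e-04,
         4.25860844e-01],
       [-6.57420835e-04,  9.44793771e-01,  3.27664917e-01,
        -8.43065860e+01],
       [ 5.55708713e-04, -3.27664592e-01,  9.44793949e-01,
        -1.57044977e+02],
       [ 0.00000000e+00,  0.00000000e+00,  0.00000000e+00,
         1.00000000e+00]]), 'shot': 3}
wrist lightbase []
wrist port []
wrist tab []
wrist green_window []
```

View pics/top0.png

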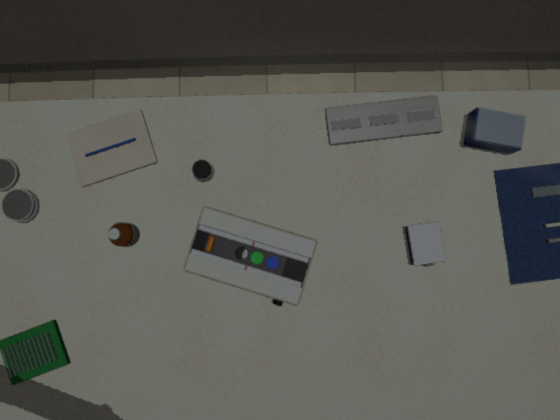

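View pics/scene0.png

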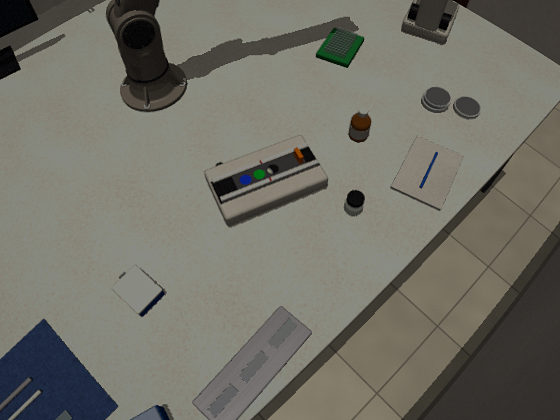

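```bash
cat >> h.py <<'E'
from scipy.spatial.transform import Rotation as R
def ray(p,px,pose=None):
    K=p['camera_matrix'];px=np.array(px,float).reshape(1,1,2)
    u=cv2.undistortPoints(px,K,np.array([p['k1'],0,0,0,0.]))[0,0]
    d=np.array([u[0],u[1],1.])
    if 'position' in p: return np.array(p['position']),R.from_quat(p['attitude']).as_matrix()@d
    H=p['hand_eye'];T=R.from_quat(pose['orientation']).as_matrix()
    return T@H[:3,3]+pose['tool_pos'],T@H[:3,:3]@d
def atz(p,px,z,pose=None):
    o,d=ray(p,px,pose);return o+d*(z-o[2])/d[2]
def proj(p,X,pose=None):
    if 'position' in p: Rm=R.from_quat(p['attitude']).as_matrix();o=np.array(p['position'])
    else:
        H=p['hand_eye'];T=R.from_quat(pose['orientation']).as_matrix();Rm=T@H[:3,:3];o=T@H[:3,3]+pose['tool_pos']
    c=Rm.T@(np.array(X)-o);s=c[:2]/c[2];s=s*(1+p['k1']*(s@s));K=p['camera_matrix']
    return s*[K[0,0],K[1,1]]+K[:2,2]
E
python3 - <<'E'
from h import *
S=capture('scene');T=capture('top')
Z={'lightbase':0,'port':58,'tab':79,'green_window':64,'stain_bottle':0,'oil_jar':0,'slide_box':0}
for p in(S,T):
    for t,z in Z.items():
        for d in tip_of(t,p)[:1]: print(t,d['score'],d['pixel'],atz(p,d['pixel'],z).round(1))
i=T['img'];a=cv2.resize(i[180:330,150:350],(800,600),interpolation=cv2.INTER_CUBIC);cv2.imwrite('pics/topz.png',a[:,:,::-1])
E
```

```text
lightbase 0.8 [266.9, 182.9] [540.8  18.2   0. ]
port 0.59 [262.9, 173.2] [539.5   7.4  58. ]
tab 0.87 [299.0, 154.8] [572.9 109.4  79. ]
green_window 0.72 [256.9, 173.0] [531.2  -6.4  64. ]
stain_bottle 0.88 [360.6, 134.7] [605.8 341.1   0. ]
oil_jar 0.81 [355.3, 210.4] [770.6 133.5   0. ]
slide_box 0.88 [138.8, 293.8] [ 564.  -434.5    0. ]
lightbase 0.64 [252.5, 255.6] [539.1   8.    0. ]
port 0.97 [251.1, 256.9] [537.6   7.9  58. ]
tab 0.64 [209.0, 243.0] [573.5 108.3  79. ]
green_window 0.84 [258.9, 257.9] [535.1 -11.6  64. ]
stain_bottle 0.93 [130.6, 232.6] [603.7 326.7   0. ]
oil_jar 0.74 [205.7, 173.8] [755.  128.3   0. ]
slide_box 0.66 [423.6, 241.1] [ 568.5 -436.3    0. ]
```

View pics/topz.png

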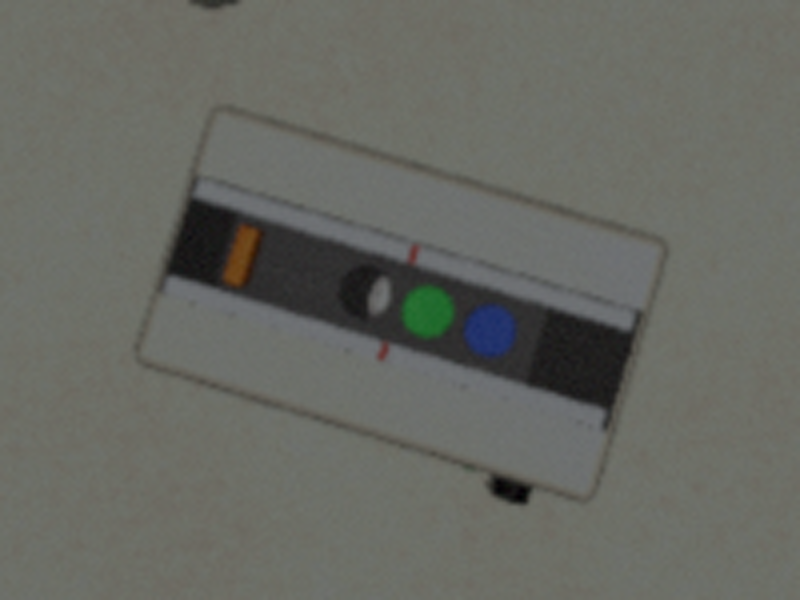

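```bash
python3 - <<'E'
from h import *
T=capture('top')
z=lambda u,v:(150+u/4-.375,180+v/4-.375)
pts={'red1':(412,254,69),'red2':(383,352,69),'tabtop':(241,255,94),'empty':(366,290,64),'green':(428,311,64),'blue':(490,330,64)}
W={k:atz(T,z(a,b),h) for k,(a,b,h) in pts.items()}
for k in W: print(k,W[k].round(1))
m=(W['red1']+W['red2'])/2
d=W['red1']-W['red2'];print('len',np.hypot(*d[:2]),'xdir',np.degrees(np.arctan2(d[1],d[0])))
d=W['tabtop']-W['blue'];th=np.arctan2(d[1],d[0]);print('ydir',np.degrees(th))
y=np.array([np.cos(th),np.sin(th)]);x=np.array([y[1],-y[0]])
for k in W: print(k,((W[k]-m)[:2]@x).round(1),((W[k]-m)[:2]@y).round(1))
s=get_state();print(s['time_s'],s['tool_pos'])
E
```

```text
red1 [571.4   3.   69. ]
red2 [512.2  21.5  69. ]
tabtop [572.5 103.9  94. ]
empty [549.8  31.8  64. ]
green [536.4  -6.   64. ]
blue [524.2 -43.8  64. ]
len 62.035557480702906 xdir -17.338560965413585
ydir 71.89593038100016
red1 31.0 0.4
red2 -31.0 -0.4
tabtop 0.7 96.7
empty 1.6 21.1
green 0.6 -19.0
blue 0.7 -58.7
1.6 [236.11351028 605.65046582 217.55054046]
```

Emit:
{"op": "carry_out", "data": {"rows": [[0.025, -0.037, 0, 0.005], [0.05, -0.074, 0, 0.01], [0.075, -0.111, 0, 0.015], [0.1, -0.148, 0, 0.02], [0.125, -0.185, 0, 0.025], [0.15, -0.222, 0, 0.03], [0.172, -0.255, 0, 0.035], [0.194, -0.288, 0, 0.04], [0.216, -0.321, 0, 0.045], [0.238, -0.354, 0, 0.05], [0.26, -0.387, 0, 0.055], [0.28, -0.416, 0, 0.06]], "hand": 0, "squeeze": 40}}

```text
time_s: 2.6
tool_pos: [516.1, 189.0, 218.0]
orientation: [0.808, 0.589, 0.0, -0.0]
ft_force: [0.3, 0.0, -0.5]
gripper_width: 1.001
```

Emit:
{"op": "carry_out", "data": {"rows": [[0.02, -0.03, 0, 0], [0.04, -0.06, 0, 0], [0.057, -0.085, -0.01, 0], [0.057, -0.085, -0.017, 0], [0.057, -0.085, -0.017, 0]]}}

```text
time_s: 3.02
tool_pos: [571.9, 103.2, 199.0]
orientation: [0.81, 0.587, -0.001, -0.0]
ft_force: [-0.2, 0.3, -0.3]
gripper_width: 0.995
```

```bash
cat > look.py <<'E'
from h import *
import sys
s=get_state();W=capture('wrist');save(W,sys.argv[1])
print(s['time_s'],s['tool_pos'].round(1),s['orientation'].round(4),s['ft_force'].round(1),s['gripper_width'])
r=R.from_quat(s['orientation']).as_matrix();print('tool x yaw',np.degrees(np.arctan2(r[1,0],r[0,0])),'tool z',r[:,2].round(4))
for t,zz in(('tab',79),('green_window',64),('port',58)):
    for d in tip_of(t,W)[:1]: print(t,d['score'],d['pixel'],atz(W,d['pixel'],zz,s).round(1))
E
python3 look.py w1
```

```text
3.0167 [571.9 103.2 199. ] [ 8.097e-01  5.869e-01 -1.500e-03 -2.000e-04] [-0.2  0.3 -0.3] 0.9948015549588715
tool x yaw 71.87199157501415 tool z [-0.0026 -0.0014 -1.    ]
tab 0.81 [279.5, 204.4] [574.7 103.2  79. ]
green_window 0.58 [157.4, 198.8] [539.5  -2.5  64. ]
port 0.85 [174.7, 192.2] [539.7  12.8  58. ]
```

View pics/w1.png

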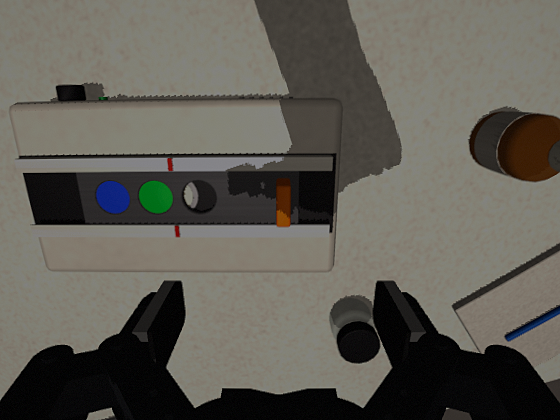

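```bash
cat > meas.py <<'E'
from h import *
import sys
def meas(name=None):
    s=get_state();W=capture('wrist')
    if name: save(W,name)
    hsv=cv2.cvtColor(W['img'],cv2.COLOR_RGB2HSV);H,S,V=cv2.split(hsv)
    def blobs(m,a):
        n,l,st,c=cv2.connectedComponentsWithStats(m.astype(np.uint8));return [(st[i],c[i]) for i in range(1,n) if st[i][4]>a]
    roi=np.zeros(H.shape,bool);roi[110:270,0:450]=1
    red=blobs(((H<5)|(H>174))&(S>150)&(V>60)&roi,25)
    orange=blobs((H>=7)&(H<20)&(S>150)&(V>60)&roi,60)
    green=blobs((H>50)&(H<75)&(S>150)&roi,60);blue=blobs((H>105)&(H<130)&(S>130)&roi,200)
    o=[]
    for n,b,z in(('red',red,69),('orange',orange,94),('green',green,64),('blue',blue,64)):
        for st,c in b: 
            P=atz(W,c,z,s);print(n,st,c.round(1),P.round(1));o.append((n,P))
    m=np.mean([P for n,P in o if n=='red'],0)
    th=np.radians(72.3);y=np.array([np.cos(th),np.sin(th)]);x=np.array([y[1],-y[0]])
    for n,P in o: print(n,'base xy',(x@(P-m)[:2]).round(1),(y@(P-m)[:2]).round(1))
    print(s['time_s'],'tcp base',(x@(s['tool_pos']-m)[:2]).round(1),(y@(s['tool_pos']-m)[:2]).round(1),s['tool_pos'].round(1),'origin',m.round(1))
meas(sys.argv[1])
E
python3 meas.py w2
```

```text
red [162 159   6  13  56] [164.6 164.7] [513.6  22.6  69. ]
red [170 226   4  11  40] [171.6 230.8] [572.7   3.5  69. ]
orange [270 187  14  40 535] [276.8 206.8] [572.4 106.6  94. ]
green [134 181  34  33 864] [150.4 196.6] [537.1  -3.8  64. ]
blue [ 91 181  34  33 855] [107.8 196.6] [524.9 -41.7  64. ]
red base xy -31.0 0.1
red base xy 31.0 -0.1
orange base xy -0.6 98.0
green base xy -0.6 -17.9
blue base xy -0.8 -57.8
3.2167 tcp base -1.4 99.0 [571.9 107.8 200.9] origin [543.1  13.   69. ]
```

```bash
python3 meas.py w3; python3 -c "
from h import *
s=get_state();print(s['tool_pos'],s['orientation'],s['joint_velocities'].round(3))"
```

```text
red [162 159   6  12  53] [164.7 164.6] [513.8  22.6  69. ]
red [170 226   5  11  38] [171.8 230.4] [572.5   3.7  69. ]
orange [270 187  14  40 536] [276.8 206.7] [572.5 106.5  94. ]
green [134 181  34  32 865] [150.5 196.4] [537.1  -3.8  64. ]
blue [ 91 180  34  33 852] [107.9 196.4] [524.9 -41.8  64. ]
red base xy -30.8 0.1
red base xy 30.8 -0.1
orange base xy -0.4 97.9
green base xy -0.6 -18.0
blue base xy -0.7 -57.9
3.2667 tcp base -1.2 98.9 [572.  107.7 201.1] origin [543.2  13.1  69. ]
[572.11497694 107.4831134  201.09934658] [ 8.07542536e-01  5.89809020e-01  5.87356071e-04 -1.64704470e-04] [ 0.001 -0.001  0.005 -0.001 -0.    -0.     0.   ]
```

Emit:
{"op": "carry_out", "data": {"rows": [[0, -0.001, -0.015, 0], [0, -0.001, -0.04, 0], [0, -0.001, -0.065, 0], [0, -0.001, -0.085, 0], [0, -0.001, -0.1, 0], [0, -0.001, -0.11, 0], [0, -0.001, -0.115, 0], [0, -0.001, -0.115, 0], [0, -0.001, -0.115, 0], [0, -0.001, -0.115, 0]]}}

```text
time_s: 4.15
tool_pos: [573.3, 105.1, 86.8]
orientation: [0.808, 0.589, 0.001, 0.0]
ft_force: [0.3, -0.3, 1.0]
gripper_width: 0.995
```

Emit:
{"op": "carry_out", "data": {"rows": [[0, 0, 0, 0], [0, 0, 0, 0], [0, 0, 0, 0], [0, 0, 0, 0], [0, 0, 0, 0], [0, 0, 0, 0], [0, 0, 0, 0], [0, 0, 0, 0], [0, 0, 0, 0], [0, 0, 0, 0], [0, 0, 0, 0], [0, 0, 0, 0]], "hand": 1, "squeeze": 40}}

```text
time_s: 5.15
tool_pos: [572.3, 104.8, 85.5]
orientation: [0.808, 0.589, 0.0, -0.0]
ft_force: [0.6, 0.5, 0.2]
gripper_width: 0.002
```

```bash
python3 meas.py w4
```

```text
red [ 97 193  11  20 137] [102.1 202.8] [513.7  22.5  69. ]
orange [270 243  24  25 565] [281.7 254.4] [561.6 110.3  94. ]
green [  61  225   51   45 1833] [ 85.8 248.2] [536.5  -3.4  64. ]
blue [   0  225   48   45 1739] [ 22.6 247.8] [524.5 -41.1  64. ]
red base xy 0.0 0.0
orange base xy 18.9 98.2
green base xy 29.7 -17.7
blue base xy 29.7 -57.3
5.15 tcp base 30.9 96.3 [572.3 104.8  85.5] origin [513.7  22.5  69. ]
```

View pics/w4.png

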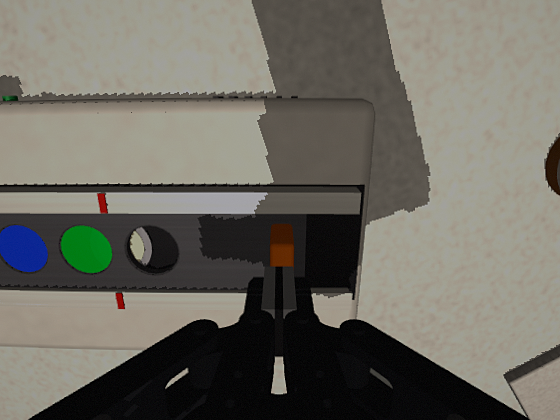

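```bash
python3 - <<'E'
from h import *
s=get_state();W=capture('wrist');T=capture('top');S=capture('scene')
T0=R.from_quat(s['orientation']).as_matrix()
for n,o in(('tcp',[0,0,0]),('tip',[0,0,17]),('tip-y',[0,-11,17]),('tip+y',[0,11,17])):
    print(n,(s['tool_pos']+T0@np.array(o)).round(1),proj(W,s['tool_pos']+T0@np.array(o),s).round(0))
O=np.array([543.1,13.0]);th=np.radians(72.2);y=np.array([np.cos(th),np.sin(th)]);x=np.array([y[1],-y[0]])
for a in(-18,18):
  for b in(92,104):
    for z in(64,94): print(a,b,z,proj(W,[*(O+a*x+b*y),z],s).round(0))
a=cv2.resize(W['img'][180:330,180:380],(800,600),interpolation=cv2.INTER_CUBIC);cv2.imwrite('pics/w5.png',np.clip(a[:,:,::-1]*2.5,0,255))
a=cv2.resize(S['img'][110:210,230:380],(800,533),interpolation=cv2.INTER_CUBIC);cv2.imwrite('pics/s5.png',np.clip(a[:,:,::-1]*2.0,0,255))
E
```

```text
tcp [572.3 104.8  85.5] [278. 268.]
tip [572.3 104.8  68.5] [278. 254.]
tip-y [561.8 108.2  68.5] [278. 236.]
tip+y [582.8 101.4  68.5] [278. 271.]
-18 92 64 [270. 222.]
-18 92 94 [269. 244.]
-18 104 64 [291. 222.]
-18 104 94 [294. 244.]
18 92 64 [271. 278.]
18 92 94 [269. 307.]
18 104 64 [291. 278.]
18 104 94 [293. 307.][ WARN:0@3.025] global loadsave.cpp:1063 imwrite_ Unsupported depth image for selected encoder is fallbacked to CV_8U.
```

View pics/w5.png

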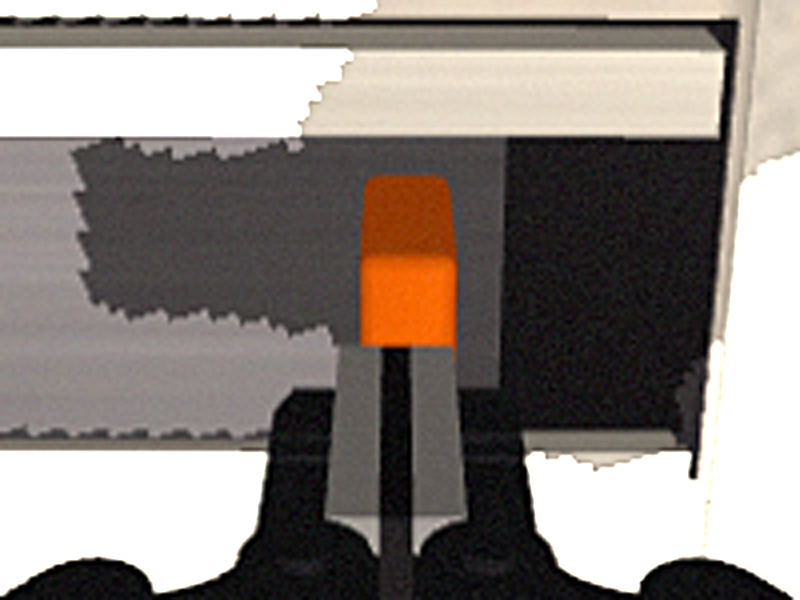

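View pics/s5.png

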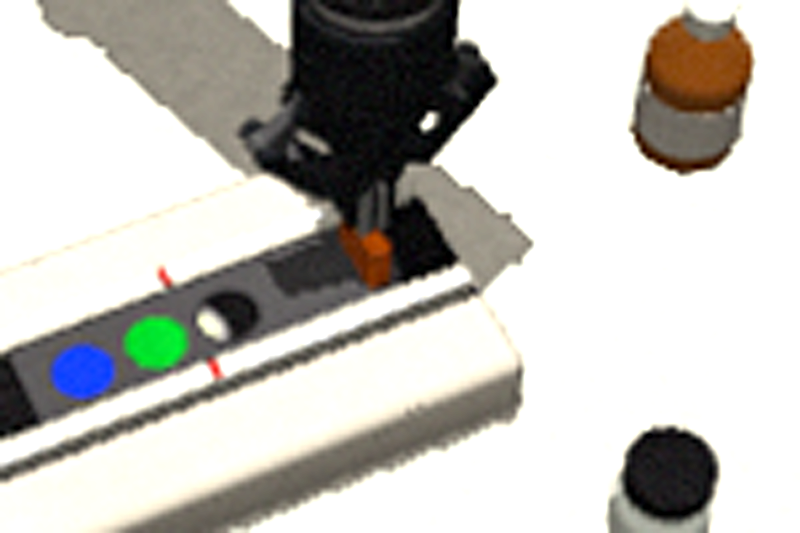

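```bash
python3 - <<'E'
from h import *
s=get_state();S=capture('scene')
print(s['time_s'],s['tool_pos'],s['gripper_width'],s['ft_force'])
T0=R.from_quat(s['orientation']).as_matrix()
f=lambda p:((p-[230,110])*5.333).round(0)
for zt in(17,0,-10,-20,-56):
    print(zt,f(proj(S,s['tool_pos']+T0@np.array([0,0,zt]))),f(proj(S,s['tool_pos']+T0@np.array([0,11,zt]))))
O=np.array([543.1,13.0]);th=np.radians(72.2);y=np.array([np.cos(th),np.sin(th)]);x=np.array([y[1],-y[0]])
for a in(-18,18):
  for b in(92,104):
    for z in(64,94): print(a,b,z,f(proj(S,[*(O+a*x+b*y),z])))
E
```

```text
5.35 [572.33121079 104.83257436  85.56307708] -0.0026517975237339638 [-0.57347116 -0.02113869  0.46062701]
17 [360. 256.] [370. 271.]
0 [361. 236.] [371. 252.]
-10 [362. 224.] [372. 240.]
-20 [362. 211.] [372. 227.]
-56 [364. 166.] [375. 182.]
-18 92 64 [337. 239.]
-18 92 94 [338. 203.]
-18 104 64 [358. 230.]
-18 104 94 [359. 195.]
18 92 64 [368. 290.]
18 92 94 [370. 255.]
18 104 64 [389. 282.]
18 104 94 [392. 247.]
```

Emit:
{"op": "carry_out", "data": {"rows": [[0, 0.001, 0.002, 0], [0, 0.001, 0.002, 0], [0, 0.001, 0.002, 0], [0, 0.001, 0.002, 0], [0, 0.001, 0.002, 0], [0, 0.001, 0.002, 0], [0, 0.001, 0.002, 0], [0, 0.001, 0.002, 0]], "hand": 0}}

```text
time_s: 6.07
tool_pos: [572.3, 105.8, 87.5]
orientation: [0.808, 0.589, 0.0, -0.0]
ft_force: [0.2, -0.3, 0.7]
gripper_width: 1.0
```

Emit:
{"op": "carry_out", "data": {"rows": [[0, 0, -0.004, 0], [0, 0, -0.008, 0], [0, 0, -0.012, 0], [0, 0, -0.014, 0], [0, 0, -0.014, 0], [0, 0, -0.014, 0]]}}

```text
time_s: 6.57
tool_pos: [572.1, 105.8, 73.2]
orientation: [0.808, 0.589, -0.0, -0.0]
ft_force: [0.1, 0.6, -0.1]
gripper_width: 1.002
```

```bash
python3 look.py w6
```

```text
6.5667 [572.1 105.8  73.2] [ 8.083e-01  5.888e-01 -2.000e-04 -1.000e-04] [ 0.1  0.6 -0.1] 1.0023548381557006
tool x yaw 72.13805367803712 tool z [-5.e-04 -1.e-04 -1.e+00]
tab 0.83 [277.7, 273.6] [572.3 105.7  79. ]
green_window 0.97 [74.2, 259.2] [537.3  -3.1  64. ]
port 0.73 [108.0, 254.8] [542.4  12.7  58. ]
```

View pics/w6.png

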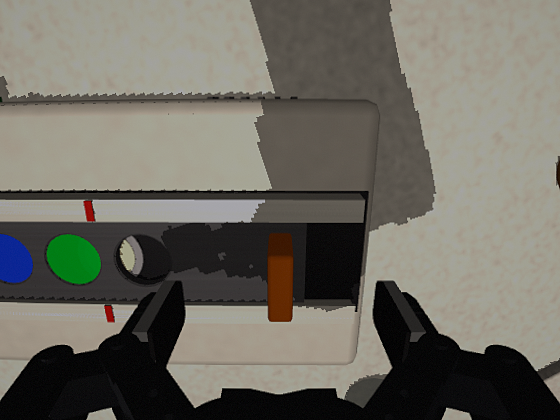

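Emit:
{"op": "carry_out", "data": {"rows": [[0, 0, 0, 0], [0, 0, 0, 0], [0, 0, 0, 0], [0, 0, 0, 0], [0, 0, 0, 0], [0, 0, 0, 0], [0, 0, 0, 0], [0, 0, 0, 0]], "hand": 1, "squeeze": 40}}

```text
time_s: 7.43
tool_pos: [572.3, 105.9, 73.7]
orientation: [0.808, 0.589, 0.0, -0.0]
ft_force: [-0.5, 0.5, 2.3]
gripper_width: 0.118
```

```bash
python3 look.py w7
```

```text
7.4333 [572.3 105.9  73.7] [ 8.083e-01  5.887e-01  1.000e-04 -1.000e-04] [-0.5  0.5  2.3] 0.11754105909216021
tool x yaw 72.13358809363137 tool z [ 0.e+00  2.e-04 -1.e+00]
tab 0.97 [277.9, 275.1] [573.6 105.5  79. ]
green_window 0.6 [72.3, 259.4] [537.4  -4.4  64. ]
port 0.78 [105.9, 253.8] [541.8  11.6  58. ]
```

View pics/w7.png

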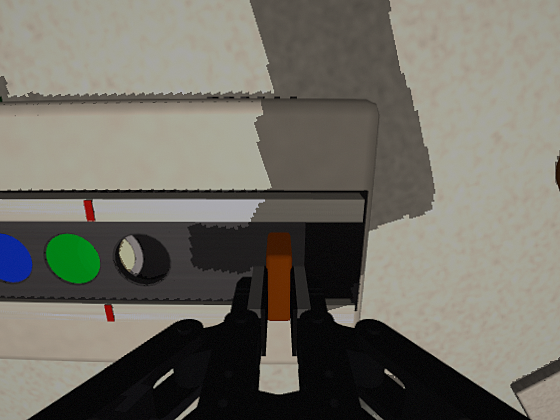

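Emit:
{"op": "carry_out", "data": {"rows": [[-0.001, -0.003, 0, 0], [-0.0025, -0.008, 0, 0], [-0.0045, -0.014, 0, 0], [-0.0065, -0.02, 0, 0], [-0.0085, -0.026, 0, 0], [-0.0105, -0.032, 0, 0], [-0.0125, -0.0385, 0, 0], [-0.0145, -0.045, 0, 0], [-0.0165, -0.051, 0, 0], [-0.018, -0.056, 0, 0], [-0.019, -0.0585, 0, 0], [-0.019, -0.0585, 0, 0]]}}

```text
time_s: 8.63
tool_pos: [553.2, 47.2, 73.7]
orientation: [0.808, 0.589, 0.0, -0.0]
ft_force: [0.1, 2.6, 3.5]
gripper_width: 0.124
```

Emit:
{"op": "carry_out", "data": {"rows": [[0, 0, 0, 0], [0, 0, 0, 0], [0, 0, 0, 0]]}}

```text
time_s: 8.88
tool_pos: [553.3, 47.3, 73.7]
orientation: [0.808, 0.589, -0.0, 0.0]
ft_force: [-0.7, 3.0, 4.1]
gripper_width: 0.119
```

```bash
python3 look.py w8;python3 meas.py w9
```

```text
8.8833 [553.3  47.3  73.7] [ 8.082e-01  5.889e-01 -1.000e-04  0.000e+00] [-0.7  3.   4.1] 0.11946351246454535
tool x yaw 72.15541294244491 tool z [-1.e-04 -1.e-04 -1.e+00]
tab 0.9 [276.3, 276.5] [555.1  45.9  79. ]
green_window 0.88 [75.7, 260.6] [519.7 -61.5  64. ]
port 0.74 [213.6, 258.7] [544.5  11.5  58. ]
red [204 200   9  22 161] [208.3 210.2] [513.6  22.9  69. ]
orange [266 232  26  38 916] [278.6 251.3] [535.1  53.6  94. ]
green [  46  234   54   36 1615] [ 71.4 253.3] [514.9 -61.6  64. ]
blue [  0 233  33  37 934] [ 13.4 254.1] [505.1 -94.7  64. ]
red base xy 0.0 0.0
orange base xy 11.2 35.8
green base xy 26.9 -80.1
blue base xy 27.7 -114.7
9.0833 tcp base 30.4 35.3 [553.3  47.3  73.7] origin [513.6  22.9  69. ]
```

View pics/w8.png

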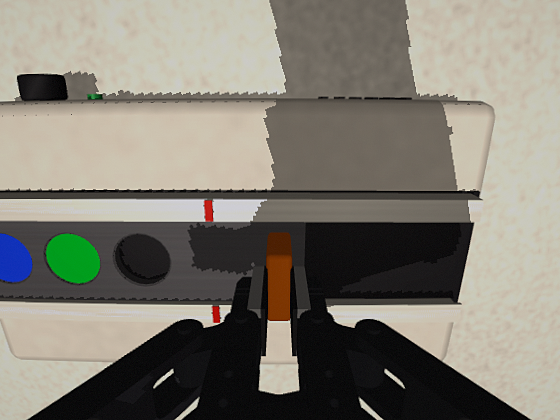

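Emit:
{"op": "carry_out", "data": {"rows": [[0, 0, 0, 0], [0, 0, 0, 0], [0, 0, 0, 0], [0, 0, 0, 0], [0, 0, 0, 0], [0, 0, 0, 0], [0, 0, 0, 0], [0, 0, 0, 0], [0, 0, 0, 0], [0, 0, 0, 0], [0, 0, 0, 0], [0, 0, 0, 0]], "hand": 0}}

```text
time_s: 10.13
tool_pos: [553.3, 47.3, 73.6]
orientation: [0.808, 0.589, 0.0, 0.0]
ft_force: [-0.4, 0.3, -0.3]
gripper_width: 1.0
```

```bash
python3 meas.py w10
```

```text
red [204 200   9  21 155] [208.2 210.5] [513.8  22.9  69. ]
orange [267 233  26  37 904] [279.1 251.5] [535.3  53.8  94. ]
green [  46  234   55   36 1609] [ 71.6 253.4] [515.  -61.4  64. ]
blue [  0 234  33  36 938] [ 13.6 254.2] [505.2 -94.5  64. ]
red base xy 0.0 0.0
orange base xy 11.1 36.0
green base xy 26.8 -79.9
blue base xy 27.5 -114.4
10.1333 tcp base 30.3 35.3 [553.3  47.3  73.6] origin [513.8  22.9  69. ]
```

View pics/w10.png

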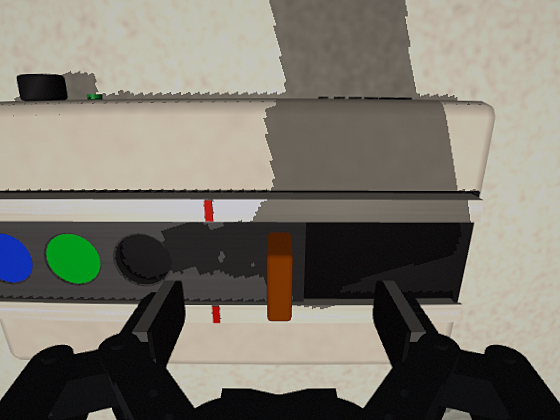

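Emit:
{"op": "carry_out", "data": {"rows": [[0, 0, 0, 0], [0, 0, 0, 0], [0, 0, 0, 0], [0, 0, 0, 0], [0, 0, 0, 0], [0, 0, 0, 0], [0, 0, 0, 0], [0, 0, 0, 0], [0, 0, 0, 0], [0, 0, 0, 0], [0, 0, 0, 0], [0, 0, 0, 0]]}}

```text
time_s: 11.18
tool_pos: [553.3, 47.3, 73.5]
orientation: [0.808, 0.589, 0.0, -0.0]
ft_force: [0.2, 0.6, 0.1]
gripper_width: 0.997
```

Emit:
{"op": "carry_out", "data": {"rows": [[0, 0, 0, 0], [0, 0, 0, 0], [0, 0, 0, 0], [0, 0, 0, 0], [0, 0, 0, 0], [0, 0, 0, 0], [0, 0, 0, 0], [0, 0, 0, 0], [0, 0, 0, 0], [0, 0, 0, 0]], "hand": 1}}

```text
time_s: 12.02
tool_pos: [553.4, 47.6, 73.7]
orientation: [0.808, 0.589, 0.0, -0.0]
ft_force: [-0.5, 0.8, 2.7]
gripper_width: 0.122
```

Emit:
{"op": "carry_out", "data": {"rows": [[0.001, 0.003, 0, 0], [0.003, 0.009, 0, 0], [0.0055, 0.017, 0, 0], [0.008, 0.025, 0, 0], [0.0105, 0.033, 0, 0], [0.013, 0.041, 0, 0], [0.016, 0.05, 0, 0], [0.0185, 0.058, 0, 0], [0.0215, 0.066, 0, 0], [0.0235, 0.073, 0, 0], [0.0245, 0.076, 0, 0], [0.0245, 0.076, 0, 0]]}}

```text
time_s: 13.02
tool_pos: [578.3, 124.2, 73.7]
orientation: [0.808, 0.589, 0.0, 0.0]
ft_force: [-0.8, -0.9, 3.6]
gripper_width: 0.124
```

Emit:
{"op": "carry_out", "data": {"rows": [[0, 0, 0, 0], [0, 0, 0, 0], [0, 0, 0, 0]]}}

```text
time_s: 13.27
tool_pos: [578.2, 123.9, 73.7]
orientation: [0.808, 0.589, 0.001, -0.0]
ft_force: [0.7, 0.3, 2.7]
gripper_width: 0.118
```

```bash
python3 meas.py w11
```

```text
red [ 48 200  11  21 151] [ 53. 210.] [513.5  22.3  69. ]
orange [266 243  26  27 413] [279.  261.2] [564.8 128.8  94. ]
green [  46  234   54   36 1611] [ 71.2 253.4] [539.8  15.   64. ]
blue [  0 234  32  36 922] [ 13.4 254.2] [530. -18.  64.]
red base xy 0.0 0.0
orange base xy 16.4 117.1
green base xy 27.2 1.1
blue base xy 28.0 -33.3
13.2667 tcp base 30.7 116.5 [578.2 123.9  73.7] origin [513.5  22.3  69. ]
```

View pics/w11.png

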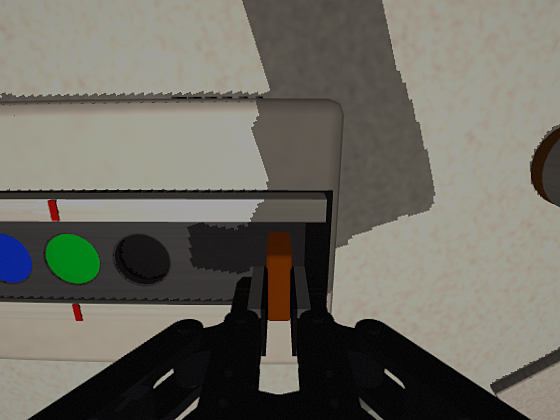

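Tab at about 116–117 mm from the marks, and the green glass lies over the port line. Release, let it click, then rise.

Emit:
{"op": "carry_out", "data": {"rows": [[0, 0, 0, 0], [0, 0, 0, 0], [0, 0, 0, 0], [0, 0, 0, 0], [0, 0, 0, 0], [0, 0, 0, 0], [0, 0, 0, 0], [0, 0, 0, 0], [0, 0, 0, 0], [0, 0, 0, 0]], "hand": 0}}

```text
time_s: 14.15
tool_pos: [577.8, 123.4, 73.5]
orientation: [0.808, 0.589, 0.0, -0.0]
ft_force: [-0.4, 0.4, 0.3]
gripper_width: 1.004
```

Emit:
{"op": "carry_out", "data": {"rows": [[0, 0, 0.01, 0], [0, 0, 0.03, 0], [0, 0, 0.055, 0], [0, 0, 0.08, 0], [0, 0, 0.1, 0], [0, 0, 0.115, 0], [0, 0, 0.125, 0], [0, 0, 0.125, 0], [0, 0, 0.125, 0], [0, 0, 0.125, 0], [0, 0, 0.125, 0]]}}

```text
time_s: 15.07
tool_pos: [576.9, 123.2, 197.2]
orientation: [0.808, 0.589, -0.001, -0.0]
ft_force: [0.1, -0.2, -1.0]
gripper_width: 1.001
```

```bash
python3 meas.py w12; python3 -c "
from h import *
T=capture('top');save(T,'top2')
Z={'stain_bottle':0,'oil_jar':0,'slide_box':0}
for t in Z:
    print(t,[(d['pixel']) for d in tip_of(t,T)[:1]])
"
```

```text
red [143 160   6  13  54] [145.3 166.2] [513.7  22.7  69. ]
red [151 228   6  11  47] [153.6 233. ] [572.9   3.4  69. ]
orange [273 189  15  40 547] [279.8 208.6] [578.1 124.   94. ]
green [135 182  35  33 874] [152.  198.4] [542.8  13.8  64. ]
blue [ 92 182  34  34 867] [108.9 198.4] [530.5 -24.3  64. ]
red base xy -31.1 0.2
red base xy 31.1 -0.2
orange base xy -0.6 116.3
green base xy -0.7 0.6
blue base xy -0.8 -39.4
15.0667 tcp base -1.5 115.2 [576.9 123.2 197.2] origin [543.3  13.   69. ]
stain_bottle []
oil_jar [[204.1, 172.4]]
slide_box [[424.5, 243.2]]
```

View pics/w12.png

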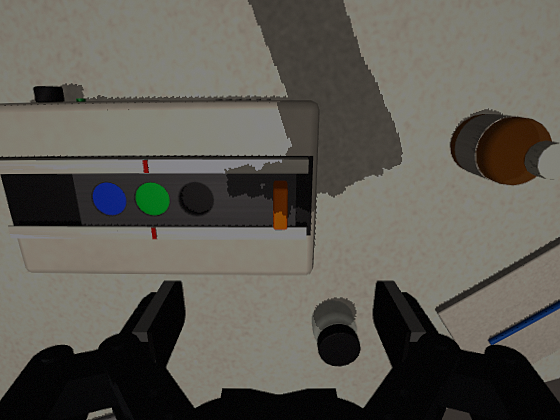

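View pics/top2.png

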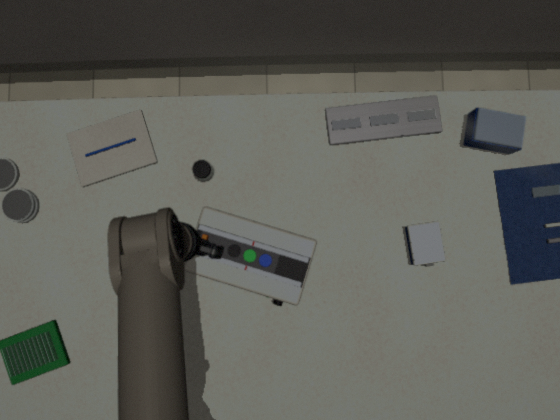

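```bash
python3 -c "
from h import *
print(get_state()['ft_force'],job_done())"
```

```text
the job is handed in; nothing more can be done
[-0.13615528 -0.44529209  0.17993837] None
```

The job is done and handed in at about 15 s. The plate was shut for the dark reading, and the green filter is now over the port.

- **Start:** the plate was half-way between stops, at about 61 mm.
- **Dark reading:** I gripped the tab, slid the plate to 0 and let go. It measured 36.0 mm from the port line to the tab, which is the shut position. The port showed no light, and the plate stood released there for more than a second.
- **Green:** I slid it back to 80 mm, let go and raised the arm clear. The last picture put the tab 116.3 mm and the green glass 0.6 mm from the port line, where 116 and 0 were expected. That is within the camera calibration error. The wrist force was about zero.

**Checks that failed or disagreed:**
- **First grip:** it closed just above the tab without touching anything. The fingertips seem to sit about 25 mm farther back than the 17 mm ahead of the TCP that was stated. I lowered the arm 12 mm and the second grip held.
- **Bystanders:** the jar and the slide box were found at almost the same pixels as at the start. The bottle was not found in the last overhead picture because the arm hid it. The wrist camera showed it standing upright, and the arm did not come near it while working on the plate.

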